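# Move the condiment row to the new rack

## Task

Move the three things standing in a row on the dark-wood rack over to the ringed places of the light-wood rack, keeping their order in the row: the thing at the end of the dark rack nearest the robot goes next to the blue end block, and the others follow in turn away from the block. Stand each one upright in the middle of its ring and let go; the coasters stay where they are.

Things in the scene. Friction and masses are not known exactly. Their poses are not given: they have to be found in the camera images.
- spice_jar: Small glass spice jar with a red screw cap, 45 mm across the cap (body 42 mm), 106 mm tall. Stands upright, its underside 15 mm above the worktop at the start; origin at the centre of its underside, z up. Can be gripped across the body or the cap (85 to 106 mm up).
- black_lid_jar: Clear glass jar with a wide black-brown lid, 56 mm across the body, 58 to 60 mm across the lid (69 to 80 mm up), 80 mm tall. Stands upright, its underside 15 mm above the worktop at the start; origin at the centre of its underside, z up. 
- beaker: Small open brushed-steel beaker, 61 mm across the rim, slightly narrower at the foot, wall about 2 mm, 65 mm tall. Stands upright, its underside 15 mm above the worktop at the start; origin at the centre of its underside, z up. 
- coaster_white: White disc, 68 mm across, 3 mm thick, fixed on the old rack; the red-capped spice jar stands on it at the start (only its rim then shows). It stays there for good. Origin at the centre of its underside, 12 mm above the worktop; x along the old rack's row, +x away from the robot.
- coaster_green: Green disc, 68 mm across, 3 mm thick, fixed on the old rack; the black-lidded jar stands on it at the start (only its rim then shows). It stays there for good. Origin at the centre of its underside, 12 mm above the worktop; x along the old rack's row, +x away from the robot.
- coaster_yellow: Yellow disc, 68 mm across, 3 mm thick, fixed on the old rack; the steel beaker stands on it at the start (only its rim then shows). It stays there for good. Origin at the centre of its underside, 12 mm above the worktop; x along the old rack's row, +x away from the robot.
- new_rack: New rack: light wood, steel rails, fixed, 226 mm long (x) by 98 deep, empty; the dark old rack is like it. Origin: centre of its underside, on the worktop; x along the row, +x away from the robot. Top face 12 mm up, with 3 places (black rings 66 mm across) at y = 0, x = -70, 0, 70 mm. On both racks a thin rail runs 45 mm either side of the row's centre line, its top 22 mm up.
- blue_block: Blue end block fixed across one end of the new rack (the other end has one of plain light wood): 80 mm by 8 mm (along the row), top 36 mm above the worktop. Origin at the centre of its underside, at x = +109 or -109 mm in the new rack's frame; the three places lie 39, 109 and 179 mm from it along the row.

How it is judged:
At the end, for the whole second after the job is handed in: Things whose coasters are 1st, 2nd, 3rd from the robot stand at the 1st, 2nd, 3rd places from the blue block, each within 12 mm of its place along and across the row, upright on the new rack (tilt under 0.1 rad), at rest, released (((x of each of coaster_green, coaster_yellow in the frame of coaster_white above 0 m and horizontal distance between spice_jar and blue_block between 0.027 and 0.051 m) or (x of coaster_green in the frame of coaster_white below 0 m and x of coaster_yellow in the frame of coaster_white above 0 m and horizontal distance between spice_jar and blue_block between 0.097 and 0.121 m) or (x of coaster_green in the frame of coaster_white above 0 m and x of coaster_yellow in the frame of coaster_white below 0 m and horizontal distance between spice_jar and blue_block between 0.097 and 0.121 m) or (x of each of coaster_green, coaster_yellow in the frame of coaster_white below 0 m and horizontal distance between spice_jar and blue_block between 0.167 and 0.191 m)) and y of spice_jar in the frame of new_rack between -0.012 and 0.012 m and x of spice_jar in the frame of new_rack between -0.085 and 0.085 m and z of spice_jar in the frame of new_rack between 0.008 and 0.018 m and angle between each of spice_jar, black_lid_jar, beaker's own z axis and vertical below 0.1 rad and linear speed of each of spice_jar, black_lid_jar, beaker below 0.02 m/s and angular speed of each of spice_jar, black_lid_jar, beaker below 0.3 rad/s and ((x of each of coaster_white, coaster_yellow in the frame of coaster_green above 0 m and horizontal distance between black_lid_jar and blue_block between 0.027 and 0.051 m) or (x of coaster_white in the frame of coaster_green below 0 m and x of coaster_yellow in the frame of coaster_green above 0 m and horizontal distance between black_lid_jar and blue_block between 0.097 and 0.121 m) or (x of coaster_white in the frame of coaster_green above 0 m and x of coaster_yellow in the frame of coaster_green below 0 m and horizontal distance between black_lid_jar and blue_block between 0.097 and 0.121 m) or (x of each of coaster_white, coaster_yellow in the frame of coaster_green below 0 m and horizontal distance between black_lid_jar and blue_block between 0.167 and 0.191 m)) and y of black_lid_jar in the frame of new_rack between -0.012 and 0.012 m and x of black_lid_jar in the frame of new_rack between -0.085 and 0.085 m and z of black_lid_jar in the frame of new_rack between 0.008 and 0.018 m and ((x of each of coaster_white, coaster_green in the frame of coaster_yellow above 0 m and horizontal distance between beaker and blue_block between 0.027 and 0.051 m) or (x of coaster_white in the frame of coaster_yellow below 0 m and x of coaster_green in the frame of coaster_yellow above 0 m and horizontal distance between beaker and blue_block between 0.097 and 0.121 m) or (x of coaster_white in the frame of coaster_yellow above 0 m and x of coaster_green in the frame of coaster_yellow below 0 m and horizontal distance between beaker and blue_block between 0.097 and 0.121 m) or (x of each of coaster_white, coaster_green in the frame of coaster_yellow below 0 m and horizontal distance between beaker and blue_block between 0.167 and 0.191 m)) and y of beaker in the frame of new_rack between -0.012 and 0.012 m and x of beaker in the frame of new_rack between -0.085 and 0.085 m and z of beaker in the frame of new_rack between 0.008 and 0.018 m); the robot touches nothing.
It also fails if it takes over 101 s, if anything falls off the work surface, if the arm or the gripper's body presses on something with over 40 N, if the wrist force passes 120 N, or if a joint passes its speed limit or range.

## Robot

A 6-joint arm with a two-finger parallel gripper is mounted at the origin on a cart in front of the work surface, level with it; the furniture and walls round the work are solid. World frame = base frame: x ahead of the robot, y to its left, z up, the work surface at z = 0. Lengths are in m, angles in rad, forces in N, time in s.
With the tool pointing down it reaches from about 0.4 to 0.825 m from the base axis. Payload 7 kg.
Tool frame: the origin (TCP) lies on the front face of the gripper's body, between the roots of the fingers; the fingertips stand 66 mm ahead of it and the grasp point (between the pads) lies 47 mm ahead of it; z points along the fingers, y is the line along which they close (so a half turn about z gives the same grasp; the last joint's range is limited). The gripper opens to 88 mm and grips with 3 to 60 N. Pads are 19 mm wide; open, the fingers measure 130 mm over their backs; the gripper's body (78 mm by 193 mm) begins 47 mm behind the grasp point.
Start: joints at [1.421, 0.359, 0.012, 0, -1.224, -0.288], TCP at [0.286, 0.611, 0.292] pointing down, gripper open.
Joint ranges: [-3.07, 3.07], [-1.43, 2.12], [-1.02, 1.25], [-3.03, 1.67], [-3.05, -0], [-3.03, 3.03]. Speed limits (rad/s): [2.39, 2.39, 3.01, 3.14, 3.14, 3.14].

## Interface

Orientations are given as [roll, pitch, yaw] about the fixed x, y, z axes, in that order (R = Rz(yaw) Ry(pitch) Rx(roll)).
In Python, from station import arm gives the robot as it stands. The module is installed in compiled form; this text tells all that it offers.
- The arm moves only by the tool move_arm, never from a script. Its argument "increments" is a list of rows, each an object of numbers: "jaw": the gripper command: -1 is shut, 1 is fully open, values between are in proportion; "dx", "dy", "dz": the shift along the tool's x, y, z in m; "twist": the turn about the tool's z in rad. A call has 1 to 12 rows; each row shifts and turns the commanded pose from where the row before left it, along the tool's axes as they then stand; what a row does not reach is not made up. A row lasts 1/12 s, in which the tool goes at most 41.7 mm and 7.16 degrees, less where a joint would pass 70% of its speed; a pose out of reach is approached as far as the arm can. A call is refused whole if a number of a shift passes 0.0417 or a number of a turn 0.125, either way. A call with a gripper value outside its range is refused whole. The fingers move at their own pace and stop on an object; "force" is the grip in N (left out, the last holds). Time passes only in rows, so rows that do not move let the fingers close. It gives the time, the measured TCP pose, the force, the opening and the grip force at its end, in the units of the state.
- arm.get_state(): the state, without advancing time (a new reading comes with each control period).
- arm.grab_frame(name): name is "side" or "top"; returns the picture (384x512x3 uint8, blue, green, red); there is no depth.
- arm.camera_info(name): a dict with "K" (3x3 intrinsics, pixels), "k1" (the pictures are not rectified: a ray, as slopes to the right and down, at radius r is drawn at 1 + k1 r^2 times it, then the intrinsics apply), "extrinsics" (4x4, takes a point from camera to world coordinates). Camera axes: x right, y down, z forward; pixel columns grow to the right and rows downward; lengths in m; the calibration is good to about 2 mm. A picture is of the moment at which its call begins. camera_info takes no time and is no camera call.
- arm.job_done(): hands the job in; it is judged then, once.
Trained networks look in the newest picture that a camera, given by its name, has taken for a name from the list of things; names that differ only in an ending like _2 or _b are one class to them, and where a whole thing is asked for, a point or a joint stands for the part that bears it (a point fixed in the world has none). Each returns a list of dicts, best first, with "score" (0 to 1); they miss things now and then, are a little off and sometimes report something else, mostly with a low value. They report only what shows in the picture. A call takes as long as a camera call.
- arm.find_in(camera, name): "position" ([x, y, z] in m, in world coordinates, good to about 4 mm: the middle of the surface that is visible of it).
- arm.silhouettes(camera, name): "pixels" (384x512 bool, what is visible of it).
- arm.pinpoint(camera, name): "position" ([x, y, z] in m, in world coordinates, good to about 4 mm: a listed point, or the origin of a listed thing).
The state is a dict: "t": time; "q": joint angles; "qd": joint speeds; "joint_efforts": joint torques, N m; "eef_pos": TCP position; "ee_rot": TCP orientation; "force": force on the tool from outside, world axes, zero at the start; "moment": the same for the moment, N m; "width": finger opening in m; "gripper_force": force on a finger pad.
Only numpy, scipy, OpenCV 4.12 (cv2) and the standard library are available. Lean on these libraries where they do the work, as an engineer would, in place of code of your own. Each camera call takes 0.05 s, during which the arm holds its last target. There are 200 camera calls.

## Working session

There is one attempt and no reset: what is moved stays moved. The work goes in short steps, Python scripts to look and compute and a tool call to move; the robot and the scene stay as the last step left them, time stands still between calls to the robot, and variables do not carry over. Pictures are saved under pics/ and viewed, at most 14 in all, crops included, and the job is handed in when it is done.

Besides the shell and the picture viewer there is one more tool, called by a JSON object that holds its "method" and its "body". move_arm: Moves the arm, as the interface text tells. Its arguments: {"type":"object","properties":{"increments":{"type":"array"},"force":{"type":"number"}},"required":["increments"]}

```bash
mkdir -p pics
python3 - <<'E'
from station import arm
import cv2,numpy as np
np.set_printoptions(precision=4,suppress=True)
for c in("side","top"):
    im=arm.grab_frame(c); cv2.imwrite(f"pics/{c}0.png",im)
    i=arm.camera_info(c); print(c,i["K"],i["k1"]);print(np.array(i["extrinsics"]))
    for n in["spice_jar","black_lid_jar","beaker","coaster_white","coaster_green","coaster_yellow","new_rack","blue_block"]:
        for d in arm.pinpoint(c,n)[:2]: print(n,np.array(d["position"]),round(d["score"],2))
s=arm.get_state();print(s)
E
```

```text
side [[350.4676   0.     260.3389]
 [  0.     350.4676 198.4627]
 [  0.       0.       1.    ]] -0.08601126560855002
[[-0.8613  0.3568 -0.3618  0.7967]
 [ 0.5081  0.6139 -0.6041  0.504 ]
 [ 0.0066 -0.7041 -0.7101  0.6516]
 [ 0.      0.      0.      1.    ]]
spice_jar [ 0.5246 -0.1499  0.0144] 0.8
spice_jar [0.3694 0.1713 0.0066] 0.45
black_lid_jar [ 0.4627 -0.1595  0.0167] 0.56
black_lid_jar [ 0.3939 -0.1613  0.0175] 0.34
beaker [ 0.394  -0.1605  0.0172] 0.85
coaster_white [ 0.4823  0.1701 -0.0042] 0.74
coaster_white [ 0.5279 -0.1506  0.0125] 0.41
coaster_yellow [ 0.3871 -0.1573  0.0098] 0.39
new_rack [ 0.4829  0.1676 -0.0035] 0.97
blue_block [0.3703 0.1707 0.0113] 0.48
top [[412.0777   0.     257.5106]
 [  0.     412.0777 197.3347]
 [  0.       0.       1.    ]] 0.026282779791079187
[[-0.0004 -0.9846  0.1748  0.3026]
 [-0.9997 -0.0038 -0.0239  0.0061]
 [ 0.0242 -0.1748 -0.9843  0.896 ]
 [ 0.      0.      0.      1.    ]]
spice_jar [ 0.5314 -0.1512  0.0138] 0.87
black_lid_jar [ 0.4643 -0.1572  0.0151] 0.9
beaker [ 0.394  -0.1585  0.0153] 0.73
coaster_green [ 0.4623 -0.1559  0.0054] 0.48
coaster_yellow [ 0.3904 -0.1603  0.0097] 0.45
new_rack [0.4775 0.1684 0.0018] 0.64
blue_block [0.3718 0.1723 0.0116] 0.61
blue_block [ 0.3909 -0.1541  0.0142] 0.44
{'t': 0.9, 'q': array([ 1.4211,  0.3586,  0.0119, -0.    , -1.2241, -0.2881]), 'qd': array([-0.0007,  0.0014, -0.0008,  0.0003,  0.0003, -0.0003]), 'joint_efforts': array([ -0.001 , -58.236 ,  29.3311,   7.0026,   0.0127,  -0.    ]), 'eef_pos': array([0.2862, 0.6113, 0.2921]), 'ee_rot': array([ 3.1415, -0.    , -0.4378]), 'force': array([ 0.3886,  0.2829, -0.2853]), 'moment': array([-0.0349,  0.0149, -0.0612]), 'gripper_force': 0.0, 'width': 0.0879235221325311}
```

View pics/side0.png

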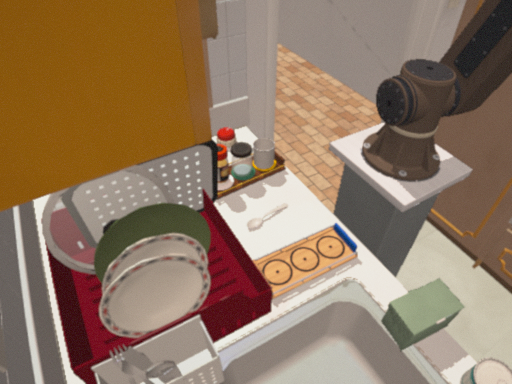

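View pics/top0.png

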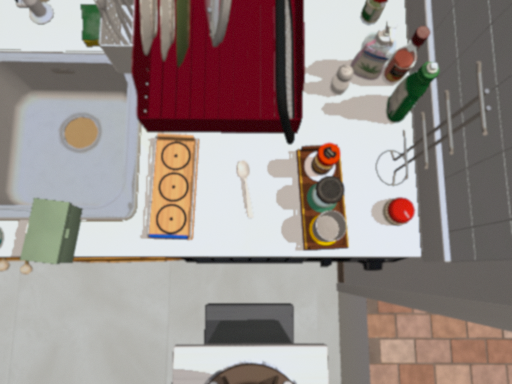

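The side view shows the old rack's row, with the spice jar at about (220,160), the black lid at (241,153) and the beaker at (264,153). The new rack's rings are at (277,271), (304,259) and (331,247), with the blue block at (345,238). In the top view, from near to far, the row is beaker (326,228), black lid (325,190) and spice jar (322,158). The blue block is at the robot end (168,237). A dish rack and a dark tray stand just beyond, so I'll triangulate those too.

```bash
cat > geo.py <<'E'
import numpy as np,cv2
from station import arm
np.set_printoptions(precision=4,suppress=True)
def ray(c,uv):
    i=arm.camera_info(c);K=np.array(i["K"]);E=np.array(i["extrinsics"])
    d=(np.array(uv)-K[:2,2])/K[0,0]; s=d.copy()
    for _ in range(20): s=d/(1+i["k1"]*(s@s))
    return E[:3,3],E[:3,:3]@np.r_[s,1]
def onplane(c,uv,z):
    o,d=ray(c,uv);return o+d*(z-o[2])/d[2]
def tri(a,b,ca="side",cb="top"):
    o,d=ray(ca,a);p,e=ray(cb,b)
    t=np.linalg.lstsq(np.c_[d,-e],p-o,rcond=None)[0]
    A,B=o+t[0]*d,p+t[1]*e
    return (A+B)/2,np.linalg.norm(A-B)
E
python3 - <<'E'
from geo import *
s=cv2.imread("pics/side0.png");t=cv2.imread("pics/top0.png")
f=lambda im,x,y,w,h,k:cv2.resize(im[y:y+h,x:x+w],None,fx=k,fy=k,interpolation=cv2.INTER_CUBIC)
a=f(s,200,120,170,180,3);b=f(t,130,110,240,150,3)
cv2.imwrite("pics/cs.png",a);cv2.imwrite("pics/ct.png",b)
for n in["spice_jar","black_lid_jar","beaker"]:
    for c in("side","top"):
        m=arm.silhouettes(c,n)
        for d in m[:1]:
            p=d["pixels"];v,u=np.nonzero(p);print(n,c,round(d["score"],2),u.mean(),v.mean(),u.min(),u.max(),v.min(),v.max())
E
```

```text
spice_jar side 0.75 222.74413646055436 164.79317697228146 217 229 144 185
spice_jar top 0.94 324.7071651090343 159.34890965732086 311 339 144 175
black_lid_jar side 0.76 241.0211038961039 158.67207792207793 231 251 142 176
black_lid_jar top 0.59 327.40960809102404 191.81163084702908 311 343 177 207
beaker side 0.69 227.6818181818182 184.0 219 233 177 189
beaker top 0.61 329.0557575757576 226.3272727272727 312 345 211 241
```

View pics/cs.png

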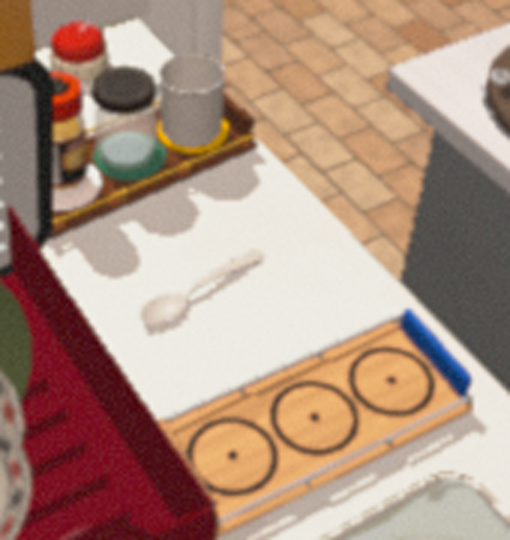

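View pics/ct.png

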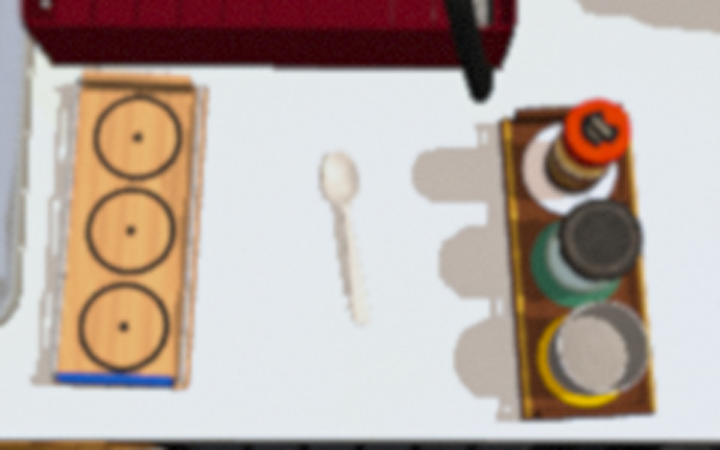

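Run:
```python
from geo import *
S=lambda p:((p[0]+.5)/3-.5+200,(p[1]+.5)/3-.5+120)
T=lambda p:((p[0]+.5)/3-.5+130,(p[1]+.5)/3-.5+110)
for n,a,b in[("ring1",(392,380),(124,326)),("ring2",(315,417),(130,230)),("ring3",(232,455),(138,137)),
 ("blacklid",(125,88),(600,237)),("beakerrim",(192,67),(602,349)),("spicecap",(62,84),(598,130)),
 ("boardtop",(42,68),(455,5)),("boardbot",(45,240),(482,97)),("redcorner",(213,520),(30,30)),("redrimR",(10,210),(485,30)),
 ("bluetop L",(405,315),(175,378)),("bluetop R",(468,383),(57,375))]:
    p,e=tri(S(a),T(b));print(n,p,round(e,4))
for n,b,z in[("ring1",(124,326),.012),("ring2",(130,230),.012),("ring3",(138,137),.012),("blacklid",(600,237),.095),("beaker",(602,349),.08),("spice",(598,130),.121),("white",(570,168),.015),("green",(577,262),.015),("yellow",(587,358),.015)]:
    print(n,onplane("top",T(b),z))
for n,b,z in[("ring1",(392,380),.012),("ring2",(315,417),.012),("ring3",(232,455),.012),("blacklid",(125,88),.095),("beaker",(192,67),.08)]:
    print(n,onplane("side",S(b),z))
```

```text
ring1 [0.4121 0.1713 0.0121] 0.0028
ring2 [0.4823 0.1693 0.0122] 0.0025
ring3 [0.5522 0.1659 0.0118] 0.0022
blacklid [ 0.4624 -0.1567  0.0912] 0.0033
beakerrim [ 0.3901 -0.1585  0.0853] 0.0016
spicecap [ 0.5254 -0.15    0.1244] 0.0058
boardtop [ 0.5758 -0.0526  0.2187] 0.0028
boardbot [ 0.5798 -0.0862  0.0238] 0.0047
redcorner [0.6109 0.2318 0.0726] 0.0024
redrimR [ 0.6094 -0.082   0.0774] 0.0087
bluetop L [0.3729 0.1328 0.0262] 0.0054
bluetop R [0.3759 0.2124 0.0306] 0.0016
ring1 [0.4131 0.1703 0.012 ]
ring2 [0.4832 0.1685 0.012 ]
ring3 [0.553  0.1651 0.012 ]
blacklid [ 0.4629 -0.157   0.095 ]
beaker [ 0.39  -0.159  0.08 ]
spice [ 0.5288 -0.1526  0.121 ]
white [ 0.5306 -0.1527  0.015 ]
green [ 0.4604 -0.156   0.015 ]
yellow [ 0.3905 -0.1612  0.015 ]
ring1 [0.411  0.1722 0.012 ]
ring2 [0.4813 0.1701 0.012 ]
ring3 [0.5515 0.1668 0.012 ]
blacklid [ 0.4637 -0.1506  0.095 ]
beaker [ 0.3868 -0.1654  0.08  ]
```

{"method": "move_arm", "body": {"increments": [{"twist": -0.12, "jaw": 1}, {"twist": -0.12}, {"twist": -0.12}, {"twist": -0.12}, {"dx": 0.0136, "dy": 0.0346}, {"dx": 0.0136, "dy": 0.0346}, {"dx": 0.0136, "dy": 0.0346}, {"dx": 0.0136, "dy": 0.0346}, {"dx": 0.0136, "dy": 0.0346}, {"dx": 0.0136, "dy": 0.0346}, {"dx": 0.0136, "dy": 0.0346}, {"dx": 0.0136, "dy": 0.0346}], "force": 15}}

```text
$.increments[0]: bad value
```

{"method": "move_arm", "body": {"increments": [{"jaw": 1, "dx": 0, "dy": 0, "dz": 0, "twist": -0.12}, {"jaw": 1, "dx": 0, "dy": 0, "dz": 0, "twist": -0.12}, {"jaw": 1, "dx": 0, "dy": 0, "dz": 0, "twist": -0.12}, {"jaw": 1, "dx": 0, "dy": 0, "dz": 0, "twist": -0.12}, {"jaw": 1, "dx": 0.0136, "dy": 0.0346, "dz": 0, "twist": 0}, {"jaw": 1, "dx": 0.0136, "dy": 0.0346, "dz": 0, "twist": 0}, {"jaw": 1, "dx": 0.0136, "dy": 0.0346, "dz": 0, "twist": 0}, {"jaw": 1, "dx": 0.0136, "dy": 0.0346, "dz": 0, "twist": 0}], "force": 15}}

```text
t: 1.87
eef_pos: [0.3466, 0.4739, 0.292]
ee_rot: [3.141, -0.0, 0.043]
force: [1.3, 0.2, 0.6]
width: 0.0879
gripper_force: 0.0
```

{"method": "move_arm", "body": {"increments": [{"jaw": 1, "dx": 0.0097, "dy": 0.0379, "dz": 0, "twist": 0}, {"jaw": 1, "dx": 0.0097, "dy": 0.0379, "dz": 0, "twist": 0}, {"jaw": 1, "dx": 0.0097, "dy": 0.0379, "dz": 0, "twist": 0}, {"jaw": 1, "dx": 0.0097, "dy": 0.0379, "dz": 0, "twist": 0}, {"jaw": 1, "dx": 0.0097, "dy": 0.0379, "dz": 0, "twist": 0}, {"jaw": 1, "dx": 0.0097, "dy": 0.0379, "dz": 0, "twist": 0}, {"jaw": 1, "dx": 0.0097, "dy": 0.0379, "dz": 0, "twist": 0}, {"jaw": 1, "dx": 0.0097, "dy": 0.0379, "dz": 0, "twist": 0}, {"jaw": 1, "dx": 0.0097, "dy": 0.0379, "dz": 0, "twist": 0}, {"jaw": 1, "dx": 0.0097, "dy": 0.0379, "dz": 0, "twist": 0}, {"jaw": 1, "dx": -0.0106, "dy": 0.0376, "dz": 0, "twist": 0}, {"jaw": 1, "dx": -0.0106, "dy": 0.0376, "dz": 0, "twist": 0}]}}

```text
t: 2.87
eef_pos: [0.4412, 0.0229, 0.2921]
ee_rot: [3.141, 0.0, 0.042]
force: [0.4, -1.2, 0.6]
width: 0.0879
gripper_force: 0.0
```

{"method": "move_arm", "body": {"increments": [{"jaw": 1, "dx": -0.0097, "dy": 0.0301, "dz": 0, "twist": 0}, {"jaw": 1, "dx": -0.0097, "dy": 0.0301, "dz": 0, "twist": 0}, {"jaw": 1, "dx": -0.0097, "dy": 0.0301, "dz": 0, "twist": 0}, {"jaw": 1, "dx": -0.0097, "dy": 0.0301, "dz": 0, "twist": 0}, {"jaw": 1, "dx": -0.0097, "dy": 0.0301, "dz": 0, "twist": 0}, {"jaw": 1, "dx": -0.0097, "dy": 0.0301, "dz": 0, "twist": 0}, {"jaw": 1, "dx": 0, "dy": 0, "dz": 0.034, "twist": 0}, {"jaw": 1, "dx": 0, "dy": 0, "dz": 0.034, "twist": 0}, {"jaw": 1, "dx": 0, "dy": 0, "dz": 0.034, "twist": 0}, {"jaw": 1, "dx": 0, "dy": 0, "dz": 0, "twist": 0}, {"jaw": 1, "dx": 0, "dy": 0, "dz": 0, "twist": 0}]}}

```text
t: 3.78
eef_pos: [0.3901, -0.1584, 0.1898]
ee_rot: [3.141, 0.003, 0.042]
force: [1.0, 0.2, 0.8]
width: 0.0878
gripper_force: 0.0
```

{"method": "move_arm", "body": {"increments": [{"jaw": 1, "dx": 0, "dy": 0.001, "dz": 0.022, "twist": 0}, {"jaw": 1, "dx": 0, "dy": 0, "dz": 0.022, "twist": 0}, {"jaw": 1, "dx": 0, "dy": 0, "dz": 0.022, "twist": 0}, {"jaw": 1, "dx": 0, "dy": 0, "dz": 0.022, "twist": 0}, {"jaw": 0.2, "dx": 0, "dy": 0, "dz": 0, "twist": 0}, {"jaw": 0, "dx": 0, "dy": 0, "dz": 0, "twist": 0}, {"jaw": -0.2, "dx": 0, "dy": 0, "dz": 0, "twist": 0}, {"jaw": -1, "dx": 0, "dy": 0, "dz": 0, "twist": 0}, {"jaw": -1, "dx": 0, "dy": 0, "dz": 0, "twist": 0}, {"jaw": -1, "dx": 0, "dy": 0, "dz": 0, "twist": 0}, {"jaw": -1, "dx": 0, "dy": 0, "dz": 0, "twist": 0}, {"jaw": -1, "dx": 0, "dy": 0, "dz": 0, "twist": 0}], "force": 15}}

```text
t: 4.78
eef_pos: [0.392, -0.1592, 0.1036]
ee_rot: [3.141, -0.003, 0.043]
force: [-0.9, 0.3, 10.3]
width: 0.0603
gripper_force: 15.0
```

{"method": "move_arm", "body": {"increments": [{"jaw": -1, "dx": 0, "dy": 0, "dz": -0.015, "twist": 0}, {"jaw": -1, "dx": 0, "dy": 0, "dz": -0.025, "twist": 0}, {"jaw": -1, "dx": 0, "dy": 0, "dz": -0.025, "twist": 0}, {"jaw": -1, "dx": 0, "dy": 0, "dz": -0.025, "twist": 0}, {"jaw": -1, "dx": 0, "dy": 0, "dz": 0, "twist": 0}, {"jaw": -1, "dx": 0, "dy": 0, "dz": 0, "twist": 0}]}}

```text
t: 5.28
eef_pos: [0.3915, -0.1591, 0.1938]
ee_rot: [-3.141, -0.004, 0.042]
force: [-0.6, 0.6, -1.0]
width: 0.06
gripper_force: 15.0
```

Run:
```python
from geo import *
a=arm.grab_frame("side");b=arm.grab_frame("top")
cv2.imwrite("pics/lift1.png",np.hstack([cv2.resize(a[90:230,170:330],None,fx=2.5,fy=2.5),cv2.resize(b[130:270,240:400],None,fx=2.5,fy=2.5)]))
```

```text
(no output)
```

View pics/lift1.png

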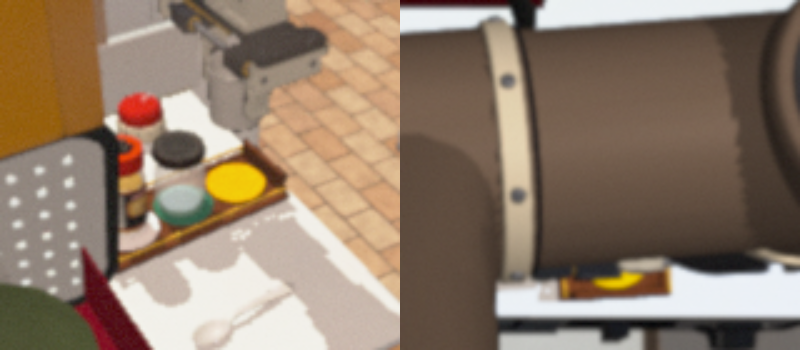

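The side view shows the beaker held at about (235,95), with the yellow coaster left on its rack at (235,183) and the neighbours undisturbed.

{"method": "move_arm", "body": {"increments": [{"jaw": -1, "dx": 0.0154, "dy": -0.0324, "dz": 0, "twist": 0}, {"jaw": -1, "dx": 0.0154, "dy": -0.0324, "dz": 0, "twist": 0}, {"jaw": -1, "dx": 0.0154, "dy": -0.0324, "dz": 0, "twist": 0}, {"jaw": -1, "dx": 0.0154, "dy": -0.0324, "dz": 0, "twist": 0}, {"jaw": -1, "dx": 0.0154, "dy": -0.0324, "dz": 0, "twist": 0}, {"jaw": -1, "dx": -0.0086, "dy": -0.0334, "dz": 0, "twist": 0}, {"jaw": -1, "dx": -0.0086, "dy": -0.0334, "dz": 0, "twist": 0}, {"jaw": -1, "dx": -0.0086, "dy": -0.0334, "dz": 0, "twist": 0}, {"jaw": -1, "dx": -0.0086, "dy": -0.0334, "dz": 0, "twist": 0}, {"jaw": -1, "dx": -0.0086, "dy": -0.0334, "dz": 0, "twist": 0.075}, {"jaw": -1, "dx": 0, "dy": 0, "dz": 0, "twist": 0}, {"jaw": -1, "dx": 0, "dy": 0, "dz": 0, "twist": 0}]}}

```text
t: 6.38
eef_pos: [0.4099, 0.1722, 0.1911]
ee_rot: [3.14, 0.002, -0.029]
force: [-0.0, -0.8, -0.2]
width: 0.0602
gripper_force: 15.0
```

{"method": "move_arm", "body": {"increments": [{"jaw": -1, "dx": 0.002, "dy": 0, "dz": 0.025, "twist": 0}, {"jaw": -1, "dx": 0, "dy": 0, "dz": 0.025, "twist": 0}, {"jaw": -1, "dx": 0, "dy": 0, "dz": 0.02, "twist": 0}, {"jaw": -1, "dx": 0, "dy": 0, "dz": 0.012, "twist": 0}, {"jaw": -1, "dx": 0, "dy": 0, "dz": 0.004, "twist": 0}, {"jaw": -1, "dx": 0, "dy": 0, "dz": 0, "twist": 0}, {"jaw": -1, "dx": 0, "dy": 0, "dz": 0, "twist": 0}, {"jaw": -1, "dx": 0, "dy": 0, "dz": 0, "twist": 0}]}}

```text
t: 7.05
eef_pos: [0.4133, 0.1709, 0.1068]
ee_rot: [-3.141, -0.001, -0.033]
force: [0.4, 0.0, -0.8]
width: 0.06
gripper_force: 15.0
```

Not in contact yet; lower in small steps.

{"method": "move_arm", "body": {"increments": [{"jaw": -1, "dx": -0.001, "dy": 0, "dz": 0.002, "twist": 0}, {"jaw": -1, "dx": 0, "dy": 0, "dz": 0.002, "twist": 0}, {"jaw": -1, "dx": 0, "dy": 0, "dz": 0.001, "twist": 0}, {"jaw": -1, "dx": 0, "dy": 0, "dz": 0, "twist": 0}, {"jaw": -1, "dx": 0, "dy": 0, "dz": 0, "twist": 0}]}}

```text
t: 7.47
eef_pos: [0.4119, 0.171, 0.1013]
ee_rot: [-3.141, -0.0, -0.033]
force: [-0.2, 0.4, -0.5]
width: 0.0598
gripper_force: 15.0
```

{"method": "move_arm", "body": {"increments": [{"jaw": -1, "dx": 0, "dy": 0, "dz": 0.001, "twist": 0}, {"jaw": -1, "dx": 0, "dy": 0, "dz": 0.001, "twist": 0}, {"jaw": -1, "dx": 0, "dy": 0, "dz": 0, "twist": 0}, {"jaw": -1, "dx": 0, "dy": 0, "dz": 0, "twist": 0}]}}

```text
t: 7.8
eef_pos: [0.412, 0.1709, 0.1001]
ee_rot: [3.141, -0.0, -0.032]
force: [-3.9, -2.6, 14.3]
width: 0.0602
gripper_force: 15.0
```

{"method": "move_arm", "body": {"increments": [{"jaw": 0.4, "dx": 0, "dy": 0, "dz": -0.001, "twist": 0}, {"jaw": 0.5, "dx": 0, "dy": 0, "dz": 0, "twist": 0}, {"jaw": 0.7, "dx": 0, "dy": 0, "dz": 0, "twist": 0}, {"jaw": 1, "dx": 0, "dy": 0, "dz": 0, "twist": 0}, {"jaw": 1, "dx": 0, "dy": 0, "dz": 0, "twist": 0}, {"jaw": 1, "dx": 0, "dy": 0, "dz": 0, "twist": 0}, {"jaw": 1, "dx": 0, "dy": 0, "dz": -0.02, "twist": 0}, {"jaw": 1, "dx": 0, "dy": 0, "dz": -0.03, "twist": 0}, {"jaw": 1, "dx": 0, "dy": 0, "dz": -0.03, "twist": 0}, {"jaw": 1, "dx": 0, "dy": 0, "dz": -0.025, "twist": 0}, {"jaw": 1, "dx": 0, "dy": 0, "dz": 0, "twist": 0}]}}

```text
t: 8.72
eef_pos: [0.4138, 0.1725, 0.2099]
ee_rot: [-3.136, -0.006, -0.032]
force: [1.2, 0.6, -0.6]
width: 0.088
gripper_force: 0.0
```

{"method": "move_arm", "body": {"increments": [{"jaw": 1, "dx": 0, "dy": 0, "dz": 0, "twist": -0.08}, {"jaw": 1, "dx": 0.0034, "dy": 0.033, "dz": 0, "twist": 0}, {"jaw": 1, "dx": 0.0034, "dy": 0.033, "dz": 0, "twist": 0}, {"jaw": 1, "dx": 0.0034, "dy": 0.033, "dz": 0, "twist": 0}, {"jaw": 1, "dx": 0.0034, "dy": 0.033, "dz": 0, "twist": 0}, {"jaw": 1, "dx": 0.0034, "dy": 0.033, "dz": 0, "twist": 0}, {"jaw": 1, "dx": 0.0034, "dy": 0.033, "dz": 0, "twist": 0}, {"jaw": 1, "dx": 0.0034, "dy": 0.033, "dz": 0, "twist": 0}, {"jaw": 1, "dx": 0.0034, "dy": 0.033, "dz": 0, "twist": 0}, {"jaw": 1, "dx": 0.0034, "dy": 0.033, "dz": 0, "twist": 0}, {"jaw": 1, "dx": 0.0034, "dy": 0.033, "dz": 0, "twist": 0}, {"jaw": 1, "dx": 0, "dy": 0, "dz": 0, "twist": 0}]}}

```text
t: 9.72
eef_pos: [0.4617, -0.1611, 0.2046]
ee_rot: [3.141, 0.001, 0.044]
force: [0.8, 0.2, 0.2]
width: 0.0877
gripper_force: 0.0
```

Run:
```python
from geo import *
s=arm.get_state();print(s["eef_pos"],s["ee_rot"])
a=arm.grab_frame("side");b=arm.grab_frame("top")
for c in("side","top"):
  for n in["spice_jar","black_lid_jar","beaker"]:
    for d in arm.pinpoint(c,n)[:1]: print(c,n,np.array(d["position"]),round(d["score"],2))
cv2.imwrite("pics/m2.png",np.hstack([cv2.resize(a[90:290,200:360],None,fx=2.5,fy=2.5),cv2.resize(b[90:290,130:290],None,fx=2.5,fy=2.5)]))
```

```text
[ 0.4617 -0.1611  0.2046] [3.1409 0.0008 0.0437]
side spice_jar [ 0.5243 -0.1499  0.0114] 0.56
side black_lid_jar [ 0.464  -0.157   0.0168] 0.88
side beaker [0.4143 0.1721 0.0152] 0.64
top black_lid_jar [ 0.4628 -0.1559  0.0174] 0.79
```

View pics/m2.png

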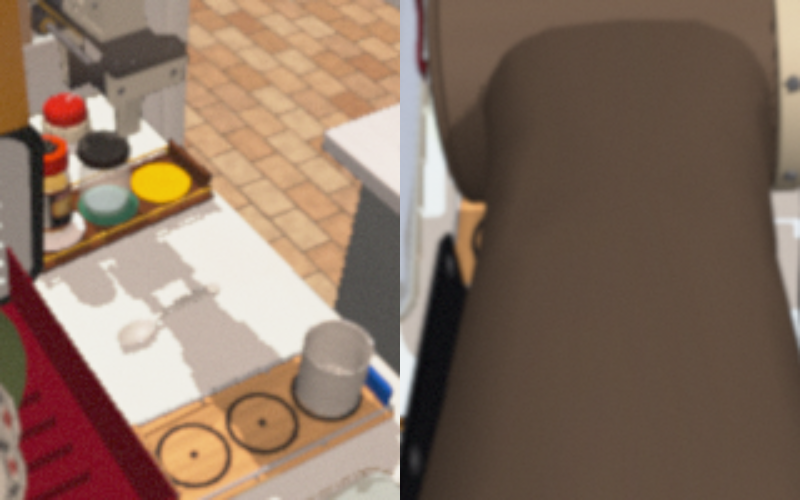

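The side view shows the beaker standing centred in the ring next to the blue block, at about (335,370) in the crop. The black-lid jar and the spice jar have not moved.

{"method": "move_arm", "body": {"increments": [{"jaw": 1, "dx": -0.0015, "dy": -0.004, "dz": 0, "twist": 0}, {"jaw": 1, "dx": 0, "dy": 0, "dz": 0.025, "twist": 0}, {"jaw": 1, "dx": 0, "dy": 0, "dz": 0.025, "twist": 0}, {"jaw": 1, "dx": 0, "dy": 0, "dz": 0.02, "twist": 0}, {"jaw": 1, "dx": 0, "dy": 0, "dz": 0.009, "twist": 0}, {"jaw": 1, "dx": 0, "dy": 0, "dz": 0, "twist": 0}, {"jaw": 1, "dx": 0, "dy": 0, "dz": 0, "twist": 0}]}}

```text
t: 10.7
eef_pos: [0.4599, -0.1528, 0.1265]
ee_rot: [3.141, 0.0, 0.048]
force: [-0.0, 0.6, 0.2]
width: 0.0876
gripper_force: 0.0
```

{"method": "move_arm", "body": {"increments": [{"jaw": 1, "dx": 0, "dy": 0.004, "dz": 0, "twist": 0}, {"jaw": 1, "dx": 0, "dy": 0, "dz": 0, "twist": 0}, {"jaw": 0.2, "dx": 0, "dy": 0, "dz": 0, "twist": 0}, {"jaw": 0, "dx": 0, "dy": 0, "dz": 0, "twist": 0}, {"jaw": -0.2, "dx": 0, "dy": 0, "dz": 0, "twist": 0}, {"jaw": -1, "dx": 0, "dy": 0, "dz": 0, "twist": 0}, {"jaw": -1, "dx": 0, "dy": 0, "dz": 0, "twist": 0}, {"jaw": -1, "dx": 0, "dy": 0, "dz": 0, "twist": 0}, {"jaw": -1, "dx": 0, "dy": 0, "dz": 0, "twist": 0}, {"jaw": -1, "dx": 0, "dy": 0, "dz": 0, "twist": 0}], "force": 20}}

```text
t: 11.53
eef_pos: [0.46, -0.1572, 0.1262]
ee_rot: [3.141, -0.0, 0.047]
force: [0.6, -1.0, 1.1]
width: 0.0565
gripper_force: 20.0
```

{"method": "move_arm", "body": {"increments": [{"jaw": -1, "dx": 0, "dy": 0, "dz": -0.01, "twist": 0}, {"jaw": -1, "dx": 0, "dy": 0, "dz": -0.02, "twist": 0}, {"jaw": -1, "dx": 0, "dy": 0, "dz": -0.025, "twist": 0}, {"jaw": -1, "dx": 0, "dy": 0, "dz": -0.025, "twist": 0}, {"jaw": -1, "dx": 0, "dy": 0, "dz": 0, "twist": 0}, {"jaw": -1, "dx": 0, "dy": 0, "dz": 0, "twist": 0}, {"jaw": -1, "dx": 0, "dy": 0, "dz": 0, "twist": 0}]}}

```text
t: 12.12
eef_pos: [0.4592, -0.157, 0.2055]
ee_rot: [-3.141, 0.001, 0.047]
force: [-0.3, 0.0, -3.6]
width: 0.0567
gripper_force: 20.0
```

Run:
```python
from geo import *
a=arm.grab_frame("side")
cv2.imwrite("pics/m3.png",cv2.resize(a[80:220,190:330],None,fx=3,fy=3))
```

```text
(no output)
```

View pics/m3.png

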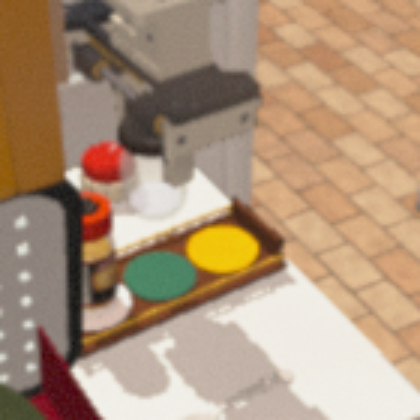

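The black-lid jar is held upright at about (155,165), its green coaster is clear at (160,275), and the spice jar is still in place.

{"method": "move_arm", "body": {"increments": [{"jaw": -1, "dx": 0.0035, "dy": -0.0325, "dz": 0, "twist": 0}, {"jaw": -1, "dx": 0.0035, "dy": -0.0325, "dz": 0, "twist": 0}, {"jaw": -1, "dx": 0.0035, "dy": -0.0325, "dz": 0, "twist": 0}, {"jaw": -1, "dx": 0.0035, "dy": -0.0325, "dz": 0, "twist": 0}, {"jaw": -1, "dx": 0.0035, "dy": -0.0325, "dz": 0, "twist": 0}, {"jaw": -1, "dx": 0.0035, "dy": -0.0325, "dz": 0, "twist": 0}, {"jaw": -1, "dx": 0.0035, "dy": -0.0325, "dz": 0, "twist": 0}, {"jaw": -1, "dx": 0.0035, "dy": -0.0325, "dz": 0, "twist": 0}, {"jaw": -1, "dx": 0.0035, "dy": -0.0325, "dz": 0, "twist": 0}, {"jaw": -1, "dx": 0.0035, "dy": -0.0325, "dz": 0, "twist": 0.08}, {"jaw": -1, "dx": 0, "dy": 0, "dz": 0, "twist": 0}, {"jaw": -1, "dx": 0, "dy": 0, "dz": 0, "twist": 0}]}}

```text
t: 13.17
eef_pos: [0.4789, 0.1704, 0.2045]
ee_rot: [3.14, 0.002, -0.03]
force: [-1.0, -0.2, -3.0]
width: 0.057
gripper_force: 20.0
```

Descend to just above contact (TCP z ≈ 0.126).

{"method": "move_arm", "body": {"increments": [{"jaw": -1, "dx": 0.0005, "dy": 0.001, "dz": 0.025, "twist": 0}, {"jaw": -1, "dx": 0, "dy": 0, "dz": 0.025, "twist": 0}, {"jaw": -1, "dx": 0, "dy": 0, "dz": 0.018, "twist": 0}, {"jaw": -1, "dx": 0, "dy": 0, "dz": 0.009, "twist": 0}, {"jaw": -1, "dx": 0, "dy": 0, "dz": 0.002, "twist": 0}, {"jaw": -1, "dx": 0, "dy": 0, "dz": 0, "twist": 0}, {"jaw": -1, "dx": 0, "dy": 0, "dz": 0, "twist": 0}, {"jaw": -1, "dx": 0, "dy": 0, "dz": 0, "twist": 0}, {"jaw": -1, "dx": 0, "dy": 0, "dz": 0, "twist": 0}]}}

```text
t: 13.92
eef_pos: [0.4805, 0.1684, 0.1282]
ee_rot: [-3.14, -0.002, -0.033]
force: [0.1, 0.1, -2.1]
width: 0.0565
gripper_force: 20.0
```

{"method": "move_arm", "body": {"increments": [{"jaw": -1, "dx": -0.001, "dy": 0, "dz": 0.002, "twist": 0}, {"jaw": -1, "dx": 0, "dy": 0, "dz": 0.001, "twist": 0}, {"jaw": -1, "dx": 0, "dy": 0, "dz": 0.001, "twist": 0}, {"jaw": -1, "dx": 0, "dy": 0, "dz": 0, "twist": 0}, {"jaw": -1, "dx": 0, "dy": 0, "dz": 0, "twist": 0}]}}

```text
t: 14.33
eef_pos: [0.479, 0.1682, 0.1233]
ee_rot: [-3.142, -0.0, -0.033]
force: [-1.0, -0.3, 0.6]
width: 0.0571
gripper_force: 20.0
```

{"method": "move_arm", "body": {"increments": [{"jaw": 0.35, "dx": 0, "dy": 0, "dz": 0, "twist": 0}, {"jaw": 0.5, "dx": 0, "dy": 0, "dz": 0, "twist": 0}, {"jaw": 0.7, "dx": 0, "dy": 0, "dz": 0, "twist": 0}, {"jaw": 1, "dx": 0, "dy": 0, "dz": 0, "twist": 0}, {"jaw": 1, "dx": 0, "dy": 0, "dz": 0, "twist": 0}, {"jaw": 1, "dx": 0, "dy": 0, "dz": 0, "twist": 0}, {"jaw": 1, "dx": 0, "dy": 0, "dz": -0.02, "twist": 0}, {"jaw": 1, "dx": 0, "dy": 0, "dz": -0.03, "twist": 0}, {"jaw": 1, "dx": 0, "dy": 0, "dz": -0.03, "twist": 0}, {"jaw": 1, "dx": 0, "dy": 0, "dz": -0.03, "twist": 0}, {"jaw": 1, "dx": 0, "dy": 0, "dz": 0, "twist": 0}, {"jaw": 1, "dx": 0, "dy": 0, "dz": 0, "twist": 0}]}}

```text
t: 15.33
eef_pos: [0.4797, 0.1687, 0.2351]
ee_rot: [-3.139, -0.003, -0.033]
force: [-0.8, -0.6, -1.0]
width: 0.0879
gripper_force: 0.0
```

{"method": "move_arm", "body": {"increments": [{"jaw": 1, "dx": 0, "dy": 0, "dz": 0, "twist": -0.12}, {"jaw": 1, "dx": 0, "dy": 0, "dz": 0, "twist": -0.12}, {"jaw": 1, "dx": 0, "dy": 0, "dz": 0, "twist": -0.12}, {"jaw": 1, "dx": -0.0114, "dy": 0.0337, "dz": 0, "twist": 0}, {"jaw": 1, "dx": -0.0114, "dy": 0.0337, "dz": 0, "twist": 0}, {"jaw": 1, "dx": -0.0114, "dy": 0.0337, "dz": 0, "twist": 0}, {"jaw": 1, "dx": -0.0114, "dy": 0.0337, "dz": 0, "twist": 0}, {"jaw": 1, "dx": -0.0114, "dy": 0.0337, "dz": 0, "twist": 0}, {"jaw": 1, "dx": -0.0114, "dy": 0.0337, "dz": 0, "twist": 0}, {"jaw": 1, "dx": -0.0114, "dy": 0.0337, "dz": 0, "twist": 0}, {"jaw": 1, "dx": -0.0114, "dy": 0.0337, "dz": 0, "twist": 0}, {"jaw": 1, "dx": -0.0114, "dy": 0.0337, "dz": 0, "twist": 0}]}}

```text
t: 16.33
eef_pos: [0.4784, -0.1537, 0.2321]
ee_rot: [-3.141, 0.001, 0.327]
force: [1.3, -0.3, -0.2]
width: 0.088
gripper_force: 0.0
```

Run:
```python
from geo import *
a=arm.grab_frame("side");b=arm.grab_frame("top")
for c in("side","top"):
  for n in["spice_jar","black_lid_jar","beaker"]:
    for d in arm.pinpoint(c,n)[:1]: print(c,n,np.array(d["position"]),round(d["score"],2))
cv2.imwrite("pics/m4.png",np.hstack([cv2.resize(a[90:290,200:360],None,fx=2.5,fy=2.5),cv2.resize(b[90:290,130:290],None,fx=2.5,fy=2.5)]))
s=arm.get_state();print(s["eef_pos"],s["ee_rot"],s["q"])
```

```text
side spice_jar [ 0.5262 -0.1511  0.015 ] 0.77
side black_lid_jar [0.4778 0.1685 0.0141] 0.91
side beaker [0.4146 0.1701 0.0133] 0.88
[ 0.4793 -0.151   0.2329] [-3.1414  0.0004  0.3287] [ 0.0862  0.1242 -0.4464 -0.0002 -1.0006  1.8133]
```

View pics/m4.png

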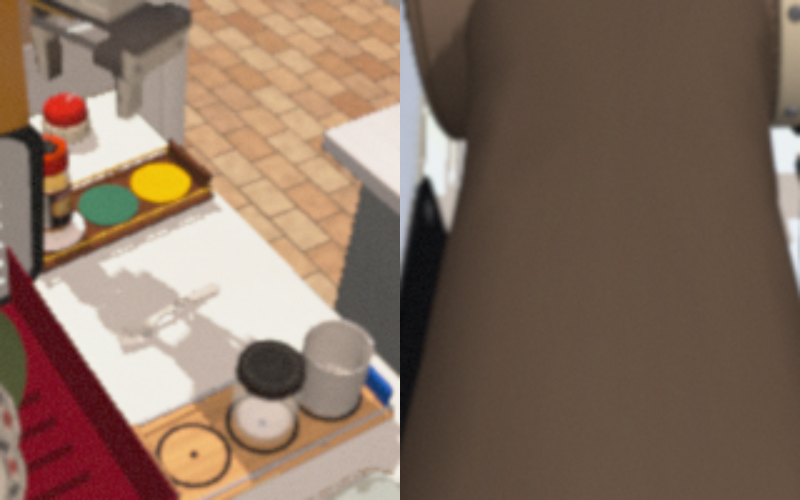

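The beaker and the black-lid jar both stand centred in their rings, at about (335,370) and (268,400) in the crop. Next is the spice jar.

{"method": "move_arm", "body": {"increments": [{"jaw": 1, "dx": 0.023, "dy": 0.0084, "dz": 0, "twist": 0}, {"jaw": 1, "dx": 0.023, "dy": 0.0084, "dz": 0, "twist": 0}, {"jaw": 1, "dx": 0, "dy": 0, "dz": 0, "twist": 0}, {"jaw": 1, "dx": 0, "dy": 0, "dz": 0.02, "twist": 0}, {"jaw": 1, "dx": 0, "dy": 0, "dz": 0, "twist": 0}, {"jaw": 1, "dx": 0, "dy": 0, "dz": 0, "twist": 0}]}}

```text
t: 17.23
eef_pos: [0.5275, -0.1523, 0.2124]
ee_rot: [-3.141, 0.003, 0.329]
force: [0.7, -0.1, 1.4]
width: 0.0874
gripper_force: 0.0
```

{"method": "move_arm", "body": {"increments": [{"jaw": 1, "dx": 0, "dy": 0, "dz": 0.02, "twist": 0}, {"jaw": 1, "dx": 0, "dy": 0, "dz": 0.02, "twist": 0}, {"jaw": 1, "dx": 0, "dy": 0, "dz": 0.015, "twist": 0}, {"jaw": 1, "dx": 0, "dy": 0, "dz": 0.005, "twist": 0}, {"jaw": 1, "dx": 0, "dy": 0, "dz": 0, "twist": 0}, {"jaw": 0.2, "dx": 0, "dy": 0, "dz": 0, "twist": 0}, {"jaw": 0.1, "dx": 0, "dy": 0, "dz": 0, "twist": 0}, {"jaw": -0.1, "dx": 0, "dy": 0, "dz": 0, "twist": 0}, {"jaw": -0.3, "dx": 0, "dy": 0, "dz": 0, "twist": 0}, {"jaw": -1, "dx": 0, "dy": 0, "dz": 0, "twist": 0}, {"jaw": -1, "dx": 0, "dy": 0, "dz": 0, "twist": 0}, {"jaw": -1, "dx": 0, "dy": 0, "dz": 0, "twist": 0}]}}

```text
t: 18.23
eef_pos: [0.5283, -0.1532, 0.1534]
ee_rot: [3.142, -0.0, 0.327]
force: [0.5, -0.1, 0.4]
width: 0.0468
gripper_force: 0.0
```

{"method": "move_arm", "body": {"increments": [{"jaw": -1, "dx": 0, "dy": 0, "dz": 0, "twist": 0}, {"jaw": -1, "dx": 0, "dy": 0, "dz": 0, "twist": 0}, {"jaw": -1, "dx": 0, "dy": 0, "dz": 0, "twist": 0}]}}

```text
t: 18.48
eef_pos: [0.5284, -0.1532, 0.1533]
ee_rot: [3.141, -0.0, 0.327]
force: [-0.6, -0.1, 1.9]
width: 0.044
gripper_force: 20.0
```

{"method": "move_arm", "body": {"increments": [{"jaw": -1, "dx": 0, "dy": 0, "dz": -0.01, "twist": 0}, {"jaw": -1, "dx": 0, "dy": 0, "dz": -0.02, "twist": 0}, {"jaw": -1, "dx": 0, "dy": 0, "dz": -0.02, "twist": 0}, {"jaw": -1, "dx": 0, "dy": 0, "dz": -0.02, "twist": 0}, {"jaw": -1, "dx": -0.023, "dy": -0.008, "dz": -0.015, "twist": 0}, {"jaw": -1, "dx": -0.023, "dy": -0.008, "dz": 0, "twist": 0}, {"jaw": -1, "dx": 0, "dy": 0, "dz": 0, "twist": 0}, {"jaw": -1, "dx": 0, "dy": 0, "dz": 0, "twist": 0}]}}

```text
t: 19.15
eef_pos: [0.4787, -0.1528, 0.2393]
ee_rot: [3.141, -0.001, 0.327]
force: [1.3, -0.1, -0.3]
width: 0.0441
gripper_force: 20.0
```

Run:
```python
from geo import *
a=arm.grab_frame("side")
cv2.imwrite("pics/m5.png",cv2.resize(a[70:220,190:330],None,fx=3,fy=3))
```

```text
(no output)
```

View pics/m5.png

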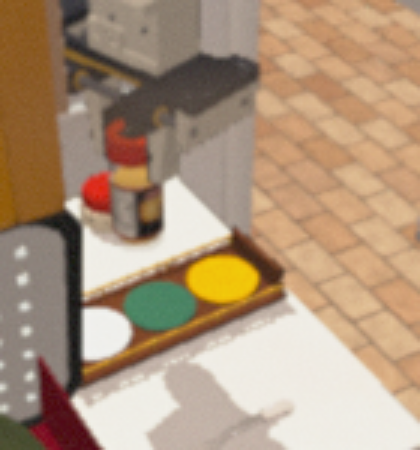

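The spice jar is held upright at about (138,180), and all three coasters are in place and empty.

{"method": "move_arm", "body": {"increments": [{"jaw": -1, "dx": 0, "dy": 0, "dz": 0, "twist": 0.12}, {"jaw": -1, "dx": 0, "dy": 0, "dz": 0, "twist": 0.12}, {"jaw": -1, "dx": 0, "dy": 0, "dz": 0, "twist": 0.12}, {"jaw": -1, "dx": -0.0012, "dy": -0.035, "dz": 0, "twist": 0}, {"jaw": -1, "dx": -0.0012, "dy": -0.035, "dz": 0, "twist": 0}, {"jaw": -1, "dx": -0.0012, "dy": -0.035, "dz": 0, "twist": 0}, {"jaw": -1, "dx": -0.0012, "dy": -0.035, "dz": 0, "twist": 0}, {"jaw": -1, "dx": -0.0012, "dy": -0.035, "dz": 0, "twist": 0}, {"jaw": -1, "dx": 0.0168, "dy": -0.0366, "dz": 0, "twist": 0}, {"jaw": -1, "dx": 0.0168, "dy": -0.0366, "dz": 0, "twist": 0}, {"jaw": -1, "dx": 0.0168, "dy": -0.0366, "dz": 0, "twist": 0}, {"jaw": -1, "dx": 0.0168, "dy": -0.0366, "dz": 0, "twist": 0}]}}

```text
t: 20.2
eef_pos: [0.5523, 0.1688, 0.238]
ee_rot: [3.141, 0.0, -0.032]
force: [0.5, -0.7, -0.5]
width: 0.0439
gripper_force: 20.0
```

{"method": "move_arm", "body": {"increments": [{"jaw": -1, "dx": 0, "dy": 0, "dz": 0, "twist": 0}, {"jaw": -1, "dx": 0, "dy": 0, "dz": 0, "twist": 0}, {"jaw": -1, "dx": 0, "dy": 0, "dz": 0, "twist": 0}]}}

```text
t: 20.45
eef_pos: [0.5512, 0.1667, 0.2372]
ee_rot: [3.14, 0.002, -0.032]
force: [1.2, -0.3, -0.6]
width: 0.0442
gripper_force: 20.0
```

{"method": "move_arm", "body": {"increments": [{"jaw": -1, "dx": 0, "dy": 0, "dz": 0.02, "twist": 0}, {"jaw": -1, "dx": 0, "dy": 0, "dz": 0.025, "twist": 0}, {"jaw": -1, "dx": 0, "dy": 0, "dz": 0.02, "twist": 0}, {"jaw": -1, "dx": 0, "dy": 0, "dz": 0.012, "twist": 0}, {"jaw": -1, "dx": 0, "dy": 0, "dz": 0.004, "twist": 0}, {"jaw": -1, "dx": 0, "dy": 0, "dz": 0, "twist": 0}, {"jaw": -1, "dx": 0, "dy": 0, "dz": 0, "twist": 0}, {"jaw": -1, "dx": 0, "dy": 0, "dz": 0, "twist": 0}]}}

```text
t: 21.12
eef_pos: [0.5519, 0.1664, 0.1584]
ee_rot: [-3.141, -0.002, -0.033]
force: [0.2, 0.2, -0.6]
width: 0.044
gripper_force: 20.0
```

{"method": "move_arm", "body": {"increments": [{"jaw": -1, "dx": 0, "dy": 0, "dz": 0.002, "twist": 0}, {"jaw": -1, "dx": 0, "dy": 0, "dz": 0.002, "twist": 0}, {"jaw": -1, "dx": 0, "dy": 0, "dz": 0.001, "twist": 0}, {"jaw": -1, "dx": 0, "dy": 0, "dz": 0.001, "twist": 0}, {"jaw": -1, "dx": 0, "dy": 0, "dz": 0, "twist": 0}, {"jaw": -1, "dx": 0, "dy": 0, "dz": 0, "twist": 0}]}}

```text
t: 21.62
eef_pos: [0.5513, 0.1664, 0.1511]
ee_rot: [3.142, 0.0, -0.033]
force: [0.8, -0.4, -0.9]
width: 0.0438
gripper_force: 20.0
```

{"method": "move_arm", "body": {"increments": [{"jaw": -1, "dx": 0, "dy": 0, "dz": 0.001, "twist": 0}, {"jaw": -1, "dx": 0, "dy": 0, "dz": 0, "twist": 0}, {"jaw": -1, "dx": 0, "dy": 0, "dz": 0, "twist": 0}]}}

```text
t: 21.87
eef_pos: [0.5514, 0.1665, 0.1503]
ee_rot: [-3.141, -0.0, -0.033]
force: [0.4, 0.8, 1.1]
width: 0.044
gripper_force: 20.0
```

{"method": "move_arm", "body": {"increments": [{"jaw": 0.05, "dx": 0, "dy": 0, "dz": 0, "twist": 0}, {"jaw": 0.2, "dx": 0, "dy": 0, "dz": 0, "twist": 0}, {"jaw": 0.5, "dx": 0, "dy": 0, "dz": 0, "twist": 0}, {"jaw": 1, "dx": 0, "dy": 0, "dz": 0, "twist": 0}, {"jaw": 1, "dx": 0, "dy": 0, "dz": 0, "twist": 0}, {"jaw": 1, "dx": 0, "dy": 0, "dz": 0, "twist": 0}, {"jaw": 1, "dx": 0, "dy": 0, "dz": 0, "twist": 0}, {"jaw": 1, "dx": 0, "dy": 0, "dz": -0.02, "twist": 0}, {"jaw": 1, "dx": 0, "dy": 0, "dz": -0.03, "twist": 0}, {"jaw": 1, "dx": 0, "dy": 0, "dz": -0.03, "twist": 0}, {"jaw": 1, "dx": 0, "dy": 0, "dz": -0.03, "twist": 0}, {"jaw": 1, "dx": 0, "dy": 0, "dz": 0, "twist": 0}]}}

```text
t: 22.87
eef_pos: [0.5537, 0.1674, 0.2668]
ee_rot: [-3.137, -0.009, -0.032]
force: [1.5, 1.4, 1.1]
width: 0.0878
gripper_force: 0.0
```

{"method": "move_arm", "body": {"increments": [{"jaw": 1, "dx": -0.012, "dy": 0.035, "dz": 0, "twist": 0}, {"jaw": 1, "dx": -0.012, "dy": 0.035, "dz": 0, "twist": 0}, {"jaw": 1, "dx": -0.012, "dy": 0.035, "dz": 0, "twist": 0}, {"jaw": 1, "dx": -0.012, "dy": 0.035, "dz": 0, "twist": 0}, {"jaw": 1, "dx": -0.012, "dy": 0.035, "dz": 0, "twist": 0}, {"jaw": 1, "dx": -0.012, "dy": 0.035, "dz": 0, "twist": 0}, {"jaw": 1, "dx": 0, "dy": 0.035, "dz": 0, "twist": 0}, {"jaw": 1, "dx": 0, "dy": 0.035, "dz": 0, "twist": 0}, {"jaw": 1, "dx": 0, "dy": 0, "dz": 0, "twist": 0}, {"jaw": 1, "dx": 0, "dy": 0, "dz": 0, "twist": 0}, {"jaw": 1, "dx": 0, "dy": 0, "dz": 0, "twist": 0}]}}

```text
t: 23.78
eef_pos: [0.4701, -0.1112, 0.2601]
ee_rot: [-3.141, -0.0, -0.034]
force: [0.1, 0.3, 0.2]
width: 0.0878
gripper_force: 0.0
```

Run:
```python
from geo import *
a=arm.grab_frame("side");b=arm.grab_frame("top")
for c in("side","top"):
  for n in["spice_jar","black_lid_jar","beaker"]:
    for d in arm.pinpoint(c,n)[:1]: print(c,n,np.array(d["position"]),round(d["score"],2))
cv2.imwrite("pics/m6.png",np.hstack([cv2.resize(a[90:290,220:380],None,fx=2.5,fy=2.5),cv2.resize(b[90:290,130:290],None,fx=2.5,fy=2.5)]))
```

```text
side spice_jar [0.5483 0.1678 0.0084] 0.73
side black_lid_jar [0.4811 0.1683 0.0132] 0.81
side beaker [0.414  0.1704 0.0136] 0.75
```

View pics/m6.png

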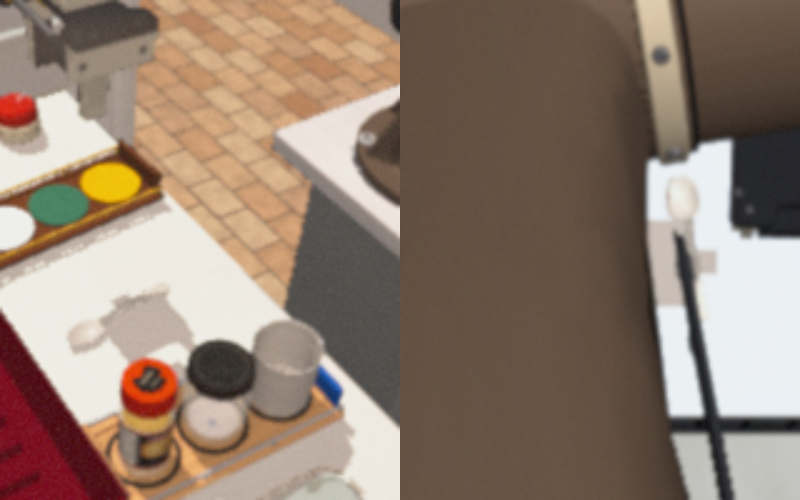

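All three stand upright in their rings in the right order: beaker by the blue block, then the black-lid jar, then the spice jar at about (147,430). The gripper is clear, so I'm handing in.

```bash
python3 -c "
from station import arm
print(arm.job_done())"
```

```text
the job is handed in; nothing more can be done
None
```

I handed the job in at about 24 s: the beaker, black-lid jar and spice jar stand upright and released in their rings, in that order from the blue block, each about 4 mm or less from its ring centre by the side camera only (the arm blocked the top view); no verdict was returned.

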